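Close up the garage parts chest

TASK

Close up the grey parts chest on the bench: push both of its open drawers fully home and push its propped-open lid down until it lies flat shut. Do it by pushing with the fingertips, without slamming anything: do not take a handle or the lid between the fingers, and do not pull a drawer farther out or lift the lid farther open. Leave the jar, the can and the tape measure where they stand.

Things in the scene. Friction and masses are not known exactly. Their poses are not given: they have to be found in the camera images.
- chest: Grey sheet-metal small-parts chest, fixed to the bench, 160 mm deep (its x) by 340 mm wide (its y) by 88 mm high without the lid (98 mm with the lid shut). Origin at the centre of its underside, on the bench. Its x axis points from its front (drawers, towards the robot) to its back, y to its left seen from the robot, z up. The two drawers lie side by side at y = +85 and -85 mm; their shut fronts reach out to x = -88 mm. A shallow tray with sockets is on top, under the lid.
- left_drawer (a joint): How far the drawer at the chest's +y side is open, in m: 0 is fully home against its stop, at most 0.10; it slides out along the chest's -x, with about 1.5 N of friction, and stays where it is left. Its front is 164 mm wide and spans heights 6 to 61 mm above the bench.
- right_drawer (a joint): The same for the drawer at the chest's -y side.
- left_drawer_handle (a point): Middle of the left drawer's steel bar handle: a round bar 9 mm thick and 90 mm long along the chest's y, 46 mm above the bench, its centre 26 mm in front of the drawer's front face (at chest x = -114 mm when home, farther towards -x by the joint value when open).
- right_drawer_handle (a point): The same for the right drawer.
- lid (a joint): Angle of the lid in rad: 0 is flat shut, about 1.57 stands upright. The lid is a plate 10 mm thick, 340 mm wide, 164 mm from hinge to free edge, 0.4 kg, with a small steel hasp tab (40 mm wide) at the middle of the free edge. A friction hinge holds it at any angle; it takes about 1 to 5 N near the free edge to push it down, and its stop is slightly cushioned.
- lid_hinge (a point): Middle of the lid's hinge line, which runs along the chest's y at the top of the chest's back: chest x = +80 mm, 88 mm above the bench. The lid's underside starts here; when open it rises from here, leaning towards the robot.
- lid_edge (a point): Point on the lid's outer (upper when shut) face, midway across its width, 145 mm from the hinge line and 19 mm from the free edge. It moves with the lid; its z axis is the outward normal of that face, which looks up and away from the robot while the lid is open.
- jar: Glass screw jar with steel cap, standing, 60 mm across, 85 mm high; origin at the centre of its foot. To be left alone.
- can: Metal can, standing, 54 mm across, 130 mm high; origin at the centre of its foot. To be left alone.
- tape: Black tape measure standing on its edge, 65 x 35 x 62 mm; origin at the centre of its underside. To be left alone.

How it is judged:
By the outcome, as a careful person would: the job done as asked, in the order asked, and still so for the second after the job is handed in, with the robot touching nothing.
It also fails if it takes over 54 s, if anything falls off the work surface, if the arm or the gripper's body presses on something with over 40 N, if the wrist force passes 120 N, or if a joint passes its speed limit or range.

ROBOT

A 6-joint arm with a two-finger parallel gripper is mounted at the origin on the work surface. World frame = base frame: x ahead of the robot, y to its left, z up, the work surface at z = 0. Lengths are in mm, angles in rad, forces in N, time in s.
With the tool pointing down it reaches from about 350 to 775 mm from the base axis. Payload 7.3 kg.
Tool frame: the origin (TCP) lies on the centre line of the jaws, within the pads' length; the fingertips stand finger_overhang ahead of it and the grasp point (between the pads) lies 8 mm behind it (finger_overhang is the distance from the TCP to the fingertips, in mm); z points along the fingers, y is the line along which they close (so a half turn about z gives the same grasp; the last joint's range is limited). The gripper opens to 92 mm and grips with 3 to 60 N. Pads are 19 mm wide; open, the fingers measure 130 mm over their backs; the gripper's body (75 mm by 190 mm) begins 47 mm behind the grasp point.
Start: joints at [1.163, 0.342, 1.524, -0, 1.275, -0.146], TCP at [135.864, 507.134, 237.741] pointing down, gripper open.
Joint ranges: [-2.53, 2.53], [-0.77, 2.02], [0.04, 2.7], [-1, 4.14], [0.28, 2.66], [-3.11, 3.11]. Speed limits (rad/s): [2.57, 2.57, 3.14, 3.14, 3.14, 3.14].

INTERFACE

Orientations are given as [roll, pitch, yaw] about the fixed x, y, z axes, in that order (R = Rz(yaw) Ry(pitch) Rx(roll)).
In Python, from plant import get_obs, capture, close_job, finger_overhang gives the robot as it stands.
- The arm moves only by the shell command python3 -m inch 'ROWS'. ROWS is JSON, one flat list of numbers, 7 for each row, row after row: the turn, a rotation vector about the tool's x, y, z scaled (see below), then the shift along the tool's x, y, z scaled (see below), then the closure, from -1 (fully open) to 1 (shut). In form: [ax, ay, az, tx, ty, tz, gripper, ax, ay, az, tx, ty, tz, gripper, ...]. A call has 1 to 10 rows; each row shifts and turns the commanded pose from where the row before left it, along the tool's axes as they then stand; what a row does not reach is not made up. The controller multiplies each number of a shift by 0.8 m and each number of a turn by 1.5 rad. A row lasts 1/12 s, in which the tool goes at most 41.7 mm and 7.16 degrees, less where a joint would pass 70% of its speed; a pose out of reach is approached as far as the arm can. A call with a number of a shift or a turn outside -1 to 1 is refused whole. A call with a gripper value outside its range is refused whole. The fingers move at their own pace and stop on an object; the grip force is fixed at half the most. Time passes only in rows, so rows that do not move let the fingers close. It gives the time, the measured TCP pose, the force, the opening and the grip force at its end, in the units of the state.
- get_obs(): the state, without advancing time (a new reading comes with each control period).
- capture(name): name is "scene" or "top" or "wrist"; returns a dict with "image" (480x640x3 uint8, red, green, blue), "mtx" (3x3 intrinsics, pixels), "pose" (4x4, takes a point from camera to world coordinates). Camera axes: x right, y up, looking along -z (the intrinsics and any distortion apply to the point x, -y, -z); pixel columns grow to the right and rows downward; lengths in mm; the calibration is good to about 2 mm. A picture is of the moment at which its call begins. There is no depth.
- close_job(): hands the job in; it is judged then, once.
The state is a dict: "time": time; "joint_positions": joint angles; "dq": joint speeds; "tau": joint torques, N m; "tool_pos": TCP position; "tcp_rot": TCP orientation; "contact_force": force on the tool from outside, world axes, zero at the start; "moment": the same for the moment, N m; "grip_width": finger opening in mm; "finger_force": force on a finger pad.
Only numpy, scipy, OpenCV 4.12 (cv2) and the standard library are available. Lean on these libraries where they do the work, as an engineer would, in place of code of your own. Each camera call takes 0.05 s, during which the arm holds its last target. There are 200 camera calls.

## Working session

There is one attempt and no reset: what is moved stays moved. The work goes in short steps, Python scripts to look and compute and a shell command to move; the robot and the scene stay as the last step left them, time stands still between calls to the robot, and variables do not carry over. Pictures are saved under pics/ and viewed, at most 10 in all, crops included, and the job is handed in when it is done.

```bash
mkdir -p pics; ls
python3 - <<'E'
from plant import get_obs,capture,finger_overhang
import cv2,numpy as np,pickle
print(finger_overhang, get_obs())
for n in ("scene","top"):
    c=capture(n); pickle.dump(c,open(f"pics/{n}0.pkl","wb")); cv2.imwrite(f"pics/{n}0.png",c["image"][...,::-1]); print(n,c["mtx"],c["pose"],[k for k in c])
E
```

```text
pics
11.0 {'time': 0.0, 'joint_positions': array([ 1.16300580e+00,  3.42729157e-01,  1.52500664e+00, -4.39592735e-05,
        1.27538326e+00, -1.46030083e-01]), 'dq': array([-1.40699859e-03, -4.51528656e-05,  1.44633910e-03, -8.22491683e-04,
        3.94275895e-04,  1.80656218e-04]), 'tau': array([-2.71343903e-03, -4.31224930e+01, -2.44216508e+01,  7.15126027e-02,
        5.58308023e-02, -1.36696153e-04]), 'tool_pos': array([135.71304711, 506.75917287, 237.04522774]), 'tcp_rot': array([-3.14007639e+00, -1.80520230e-04,  2.87984490e+00]), 'contact_force': array([-0.21435536,  1.49996845, -0.30897505]), 'moment': array([-0.02914364,  0.03929848, -0.01126325]), 'finger_force': 0.0, 'grip_width': 91.69916796110093}
scene [[597.49006618   0.         325.02704297]
 [  0.         597.49006618 235.77699088]
 [  0.           0.           1.        ]] [[-9.99520580e-01 -2.93115105e-02  9.97221548e-03  5.99243055e+02]
 [ 3.03337435e-02 -8.62547801e-01  5.05065496e-01  6.23968646e+02]
 [-6.20272007e-03  5.05125852e-01  8.63023406e-01  1.13075243e+03]
 [ 0.00000000e+00  0.00000000e+00  0.00000000e+00  1.00000000e+00]] ['image', 'mtx', 'pose']
top [[464.30088631   0.         319.23673554]
 [  0.         464.30088631 235.63264203]
 [  0.           0.           1.        ]] [[ 8.15159031e-03  9.95751484e-01 -9.17198683e-02  5.21831635e+02]
 [-9.99916711e-01  7.19899567e-03 -1.07119730e-02  3.87380105e+01]
 [-1.00061720e-02  9.17995487e-02  9.95727231e-01  1.03433054e+03]
 [ 0.00000000e+00  0.00000000e+00  0.00000000e+00  1.00000000e+00]] ['image', 'mtx', 'pose']
```

View pics/scene0.png

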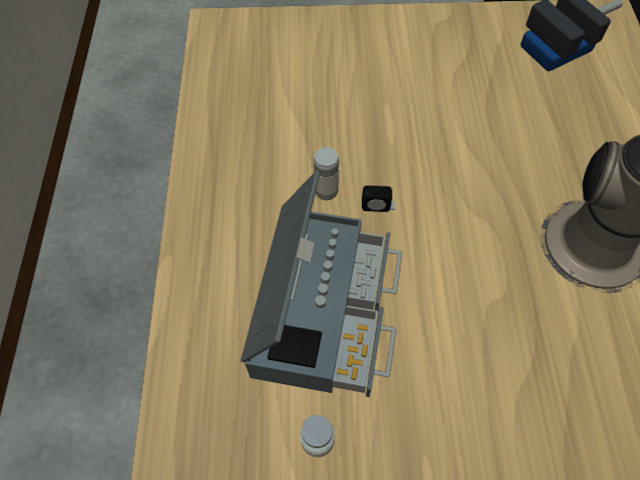

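View pics/top0.png

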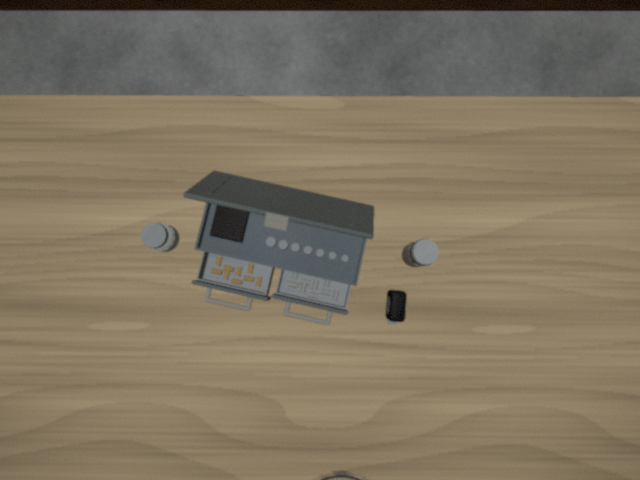

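The scene view shows the lid standing open, with its free edge running roughly (250,358)–(317,170). The handles are at x≈390 (left) and x≈398 (right). In the top view the handles are at (207–250, 303) and (286–329, 319), the jar is at (158,237), the can at (422,252) and the tape at (396,306). I'll zoom in for precise corners.

Run:
```python
import cv2,numpy as np
a=cv2.imread("pics/scene0.png")[140:400,230:420]; b=cv2.imread("pics/top0.png")[160:335,175:385]
A=cv2.resize(a,None,fx=2.3,fy=2.3,interpolation=cv2.INTER_CUBIC);
cv2.imwrite("pics/za.png",cv2.resize(a,None,fx=3,fy=2.3,interpolation=cv2.INTER_CUBIC)); cv2.imwrite("pics/zb.png",cv2.resize(b,None,fx=3.4,fy=3.4,interpolation=cv2.INTER_CUBIC))
```

```text
(no output)
```

View pics/za.png

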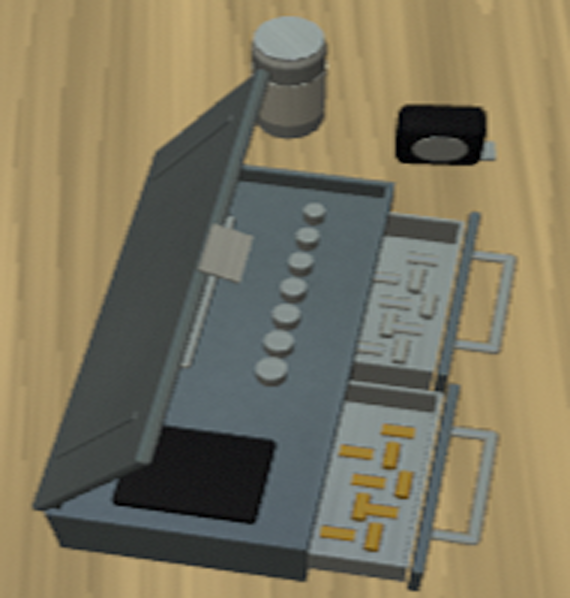

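View pics/zb.png

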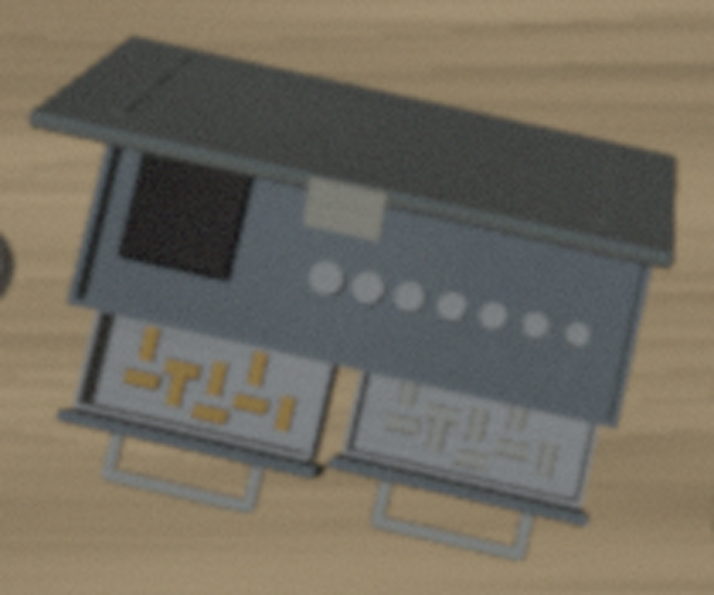

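```bash
cat > fit.py <<'E'
import numpy as np,pickle,cv2
from scipy.optimize import least_squares
C={n:pickle.load(open(f"pics/{n}0.pkl","rb")) for n in("scene","top")}
def proj(c,P):
    p=np.linalg.inv(c["pose"])@np.r_[P,1]; q=np.array([p[0],-p[1],-p[2]]); q=c["mtx"]@q; return q[:2]/q[2]
def world(s,P):
    c,n=np.cos(s[2]),np.sin(s[2]); return np.array([s[0]+c*P[0]-n*P[1],s[1]+n*P[0]+c*P[1],P[2]])
def lid(s,r,y,t): a=s[5]; return np.array([80-r*np.cos(a)+t*np.sin(a),y,88+r*np.sin(a)+t*np.cos(a)])
H=lambda s,i,y:np.array([-114-s[3+i],y,46])
K=lambda *p:(lambda s:np.array(p))
obs=[("scene",308,550,K(-80,170,88)),("scene",392,185,K(-80,-170,88)),("scene",48,515,K(80,170,88)),
("scene",513,256,lambda s:H(s,1,-130)),("scene",497,348,lambda s:H(s,1,-40)),("scene",493,433,lambda s:H(s,0,40)),("scene",473,541,lambda s:H(s,0,130)),
("scene",138,463,lambda s:lid(s,164,170,10)),("scene",257,70,lambda s:lid(s,164,-170,10)),("scene",155,457,lambda s:lid(s,164,170,0)),("scene",268,73,lambda s:lid(s,164,-170,0)),
("top",70,300,K(-80,170,88)),("top",617,425,K(-80,-170,88)),("top",108,473,lambda s:H(s,0,130)),("top",250,507,lambda s:H(s,0,40)),("top",377,522,lambda s:H(s,1,-40)),("top",522,556,lambda s:H(s,1,-130)),
("top",32,112,lambda s:lid(s,164,170,10)),("top",672,250,lambda s:lid(s,164,-170,10)),("top",133,37,lambda s:lid(s,0,170,10)),("top",676,157,lambda s:lid(s,0,-170,10))]
def px(o): return np.array([230+o[1]/3,140+o[2]/2.3]) if o[0]=="scene" else np.array([175+o[1]/3.4,160+o[2]/3.4])
f=lambda s:np.concatenate([proj(C[o[0]],world(s,o[3](s)))-px(o) for o in obs])
r=least_squares(f,[550,100,-.2,50,50,1.2],loss="soft_l1"); s=r.x
if __name__=="__main__":
    print(np.round(s,3)); print(np.round(f(s).reshape(-1,2),1).tolist())
    for nm,P in dict(hl=H(s,0,85),hr=H(s,1,-85),edge=lid(s,145,0,10),fl=lid(s,164,170,10),fr=lid(s,164,-170,10)).items(): print(nm,np.round(world(s,P),1))
    # free triangulation of handle middles as height check
    M=[C[n]["mtx"]@np.diag([1,-1,-1])@np.linalg.inv(C[n]["pose"])[:3] for n in("scene","top")]
    for a,b in((3,16),(4,15),(5,14),(6,13),(7,17),(8,18)):
        X=cv2.triangulatePoints(M[0],M[1],px(obs[a]),px(obs[b]))[:,0]; print(np.round(X[:3]/X[3],1))
    for nm,(u,v) in dict(jar=((317,427),(152,234)),can=((326,156),(426,251)),tape=((377,190),(396,300))).items():
        X=cv2.triangulatePoints(M[0],M[1],np.array(u,float),np.array(v,float))[:,0]; print(nm,np.round(X[:3]/X[3],1))
E
python3 fit.py
```

```text
[ 6.24031e+02  1.23383e+02 -2.10000e-01  6.35310e+01  5.69690e+01
  1.08400e+00]
[[0.8, -1.3], [1.1, -2.5], [-0.1, -1.5], [0.4, 0.0], [0.6, -1.1], [0.4, -0.3], [1.2, -2.3], [0.4, -2.1], [0.8, -2.6], [0.4, 2.5], [1.8, -1.8], [-2.2, 0.0], [-0.5, -0.6], [-0.5, -0.6], [-1.0, -1.3], [-0.7, -0.4], [-1.6, -1.1], [-2.3, -1.7], [0.4, -0.5], [-1.8, -2.3], [-0.5, -2.7]]
hl [468.1 243.5  46. ]
hr [439.1  75.8  46. ]
edge [644.5 119.  220.8]
fl [671.2 287.2 237.6]
fr [600.4 -45.4 237.6]
[428.6  28.1  39.2]
[448.1 118.8  38.6]
[457.6 198.   40.4]
[477.7 288.7  35.7]
[671.8 286.4 225.8]
[601.4 -45.7 228.9]
jar [611.3 391.3  91.1]
can [ 578.6 -161.3  123.2]
tape [ 474.2 -109.5   67.1]
```

Chest fitted at about (624, 123) with yaw −0.21. The drawers are open about 63 and 57 mm and the lid is at about 1.08 rad. The triangulated heights fit within several mm. I'll align the tool with the chest, close the fingers and approach the left handle.

```bash
python3 -m inch '[0,0,-0.035,-0.035,-0.02,0.0125,1, 0,0,0,-0.035,-0.02,0.0125,1, 0,0,0,-0.035,-0.02,0.0125,1, 0,0,0,-0.035,-0.02,0.0125,1, 0,0,0,-0.035,-0.02,0.0125,1, 0,0,0,-0.035,-0.02,0.0125,1, 0,0,0,-0.035,-0.02,0.0125,1, 0,0,0,-0.035,-0.02,0.0125,1, 0,0,0,-0.035,-0.02,0.0125,1, 0,0,0,0,0,0,1]'
cat > where.py <<'E'
import numpy as np
from fit import s
from plant import get_obs
o=get_obs(); d=o["tool_pos"]-[s[0],s[1],0]; c,n=np.cos(s[2]),np.sin(s[2])
print("t",round(o["time"],2),"chest",np.round([c*d[0]+n*d[1],-n*d[0]+c*d[1],d[2]],1),"rpy",np.round(o["tcp_rot"],3),"F",np.round(o["contact_force"],1),"w",round(o["grip_width"],1))
E
python3 where.py
```

```text
time: 0.93
tool_pos: [353.9, 309.2, 145.9]
tcp_rot: [-3.139, -0.001, 2.928]
contact_force: [-0.5, -0.0, 0.5]
grip_width: 29.6
finger_force: 0.0
t 0.93 chest [-302.8  125.5  145.9] rpy [-3.139e+00 -1.000e-03  2.928e+00] F [-0.5 -0.   0.5] w 29.6
```

```bash
python3 -m inch '[0,0,0,-0.019,-0.01,0.025,1, 0,0,0,-0.019,-0.01,0.025,1, 0,0,0,-0.019,-0.01,0.025,1, 0,0,0,-0.019,-0.01,0.025,1, 0,0,0,-0.019,-0.01,0.025,1, 0,0,0,-0.006,0,0,1, 0,0,0,0,0,0,1, 0,0,0,0,0,0,1]'
python3 where.py
python3 - <<'E'
from plant import capture
import cv2,pickle
c=capture("wrist"); cv2.imwrite("pics/w1.png",c["image"][...,::-1]); pickle.dump(c,open("pics/w1.pkl","wb"))
E
```

```text
time: 1.6
tool_pos: [422.0, 257.4, 48.4]
tcp_rot: [3.141, 0.0, 2.932]
contact_force: [0.3, 0.2, 0.8]
grip_width: 0.4
finger_force: 0.0
t 1.6 chest [-225.5   89.1   48.4] rpy [3.141 0.    2.932] F [0.3 0.2 0.8] w 0.4
```

View pics/w1.png

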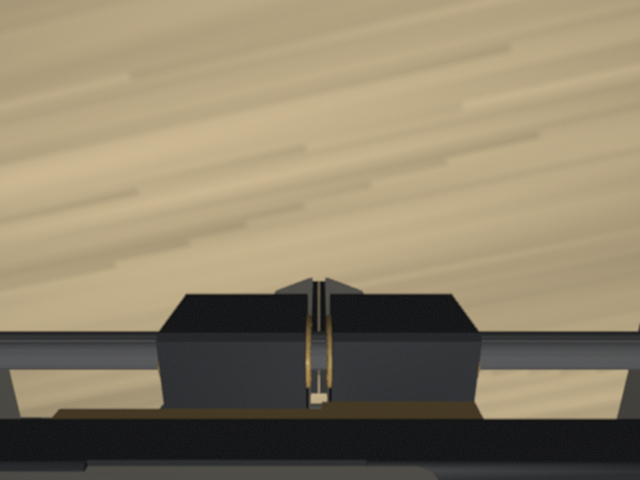

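Run:
```python
import pickle,numpy as np
from fit import *
c=pickle.load(open("pics/w1.pkl","rb"))
print(c["pose"].round(2).tolist())
for x in(-210,-190,-177,-165): print(x,[proj(c,world(s,(x,y,46))).round(0) for y in(85,40,130)])
for z in (37,48,60,100): print("tool axis",z,proj(c,np.array([422,257.4,z])).round(0))
```

```text
[[0.21, -0.94, -0.28, 348.43], [0.98, 0.2, 0.06, 273.78], [0.0, -0.28, 0.96, 195.2], [0.0, 0.0, 0.0, 1.0]]
-210 [array([306., 345.]), array([196., 345.]), array([417., 345.])]
-190 [array([307., 387.]), array([199., 387.]), array([414., 387.])]
-177 [array([307., 413.]), array([202., 413.]), array([412., 413.])]
-165 [array([307., 436.]), array([204., 436.]), array([410., 436.])]
tool axis 37 [316. 300.]
tool axis 48 [316. 312.]
tool axis 60 [316. 328.]
tool axis 100 [315. 401.]
```

```bash
python3 -m inch '[0,0,0,-0.01,0,0.003,1, 0,0,0,-0.01,-0.005,0,1, 0,0,0,-0.005,0,0,1, 0,0,0,-0.005,0,0,1, 0,0,0,-0.005,0,0,1, 0,0,0,-0.005,0,0,1, 0,0,0,-0.005,0,0,1, 0,0,0,-0.005,0,0,1, 0,0,0,-0.005,0,0,1, 0,0,0,-0.005,0,0,1]'
python3 where.py
python3 -m inch '[0,0,0,-0.005,0,0,1, 0,0,0,-0.005,0,0,1, 0,0,0,-0.005,0,0,1, 0,0,0,-0.005,0,0,1, 0,0,0,-0.005,0,0,1]'
python3 where.py
```

```text
time: 2.48
tool_pos: [468.2, 242.8, 45.3]
tcp_rot: [-3.141, -0.0, 2.932]
contact_force: [-1.7, -0.6, 1.8]
grip_width: 0.4
finger_force: 0.9
t 2.48 chest [-177.2   84.4   45.3] rpy [-3.141 -0.     2.932] F [-1.7 -0.6  1.8] w 0.4
time: 2.9
tool_pos: [488.0, 238.6, 45.3]
tcp_rot: [-3.141, -0.0, 2.932]
contact_force: [-2.8, -0.8, 1.0]
grip_width: 0.6
finger_force: 0.8
t 2.9 chest [-157.    84.4   45.3] rpy [-3.141 -0.     2.932] F [-2.8 -0.8  1. ] w 0.6
```

```bash
python3 -m inch '[0,0,0,-0.005,0,0,1, 0,0,0,-0.005,0,0,1, 0,0,0,-0.005,0,0,1, 0,0,0,-0.003,0,0,1, 0,0,0,-0.002,0,0,1]'
python3 where.py
python3 -m inch '[0,0,0,-0.002,0,0,1, 0,0,0,-0.002,0,0,1, 0,0,0,-0.002,0,0,1]'
python3 where.py
```

```text
time: 3.32
tool_pos: [503.7, 235.3, 45.2]
tcp_rot: [3.142, -0.0, 2.932]
contact_force: [-2.0, -1.2, 0.5]
grip_width: 0.3
finger_force: 0.8
t 3.32 chest [-141.    84.4   45.2] rpy [ 3.142 -0.     2.932] F [-2.  -1.2  0.5] w 0.3
time: 3.57
tool_pos: [508.0, 234.4, 45.3]
tcp_rot: [-3.141, -0.0, 2.932]
contact_force: [-1.5, -1.3, 0.9]
grip_width: 0.7
finger_force: 0.8
t 3.57 chest [-136.6   84.4   45.3] rpy [-3.141 -0.     2.932] F [-1.5 -1.3  0.9] w 0.7
```

```bash
python3 -m inch '[0,0,0,-0.002,0,0,1, 0,0,0,-0.002,0,0,1]'
python3 where.py
python3 -m inch '[0,0,0,-0.002,0,0,1, 0,0,0,-0.002,0,0,1]'
python3 where.py
```

```text
time: 3.73
tool_pos: [511.2, 233.7, 45.3]
tcp_rot: [-3.142, -0.0, 2.932]
contact_force: [-1.7, -1.2, 0.3]
grip_width: 0.6
finger_force: 0.8
t 3.73 chest [-133.3   84.5   45.3] rpy [-3.142 -0.     2.932] F [-1.7 -1.2  0.3] w 0.6
time: 3.9
tool_pos: [514.4, 233.1, 45.3]
tcp_rot: [3.142, -0.0, 2.932]
contact_force: [-1.4, -0.7, 0.2]
grip_width: 0.2
finger_force: 0.8
t 3.9 chest [-130.1   84.5   45.3] rpy [ 3.142 -0.     2.932] F [-1.4 -0.7  0.2] w 0.2
```

```bash
for i in 1 ; do python3 -m inch '[0,0,0,-0.002,0,0,1, 0,0,0,-0.002,0,0,1]' >/dev/null; python3 where.py; done
python3 -m inch '[0,0,0,-0.002,0,0,1, 0,0,0,-0.001,0,0,1]' >/dev/null; python3 where.py
```

```text
t 4.07 chest [-128.6   84.4   45.2] rpy [-3.141 -0.004  2.932] F [-12.8   2.3   7.3] w 0.4
t 4.23 chest [-128.5   84.4   45.2] rpy [-3.14  -0.008  2.932] F [-17.2   4.9  11.6] w 0.2
```

```bash
python3 -m inch '[0,0,0,0.01,0,0,1, 0,0,0,0.03,0,0,1, 0,0,0,0.03,-0.01,0,1, 0,0,0,0.03,-0.03,0,1, 0,0,0,0,-0.04,0,1, 0,0,0,0,-0.04,0,1, 0,0,0,0,-0.04,0,1, 0,0,0,0,-0.04,0,1, 0,0,0,0,-0.012,0,1, 0,0,0,0,0,0,1]' >/dev/null; python3 where.py
```

```text
t 5.07 chest [-203.6  -86.7   45.7] rpy [3.141e+00 2.000e-03 2.929e+00] F [-0.3  0.   0.3] w 0.4
```

```bash
python3 -m inch '[0,0,0,-0.005,0,0,1, 0,0,0,-0.005,0,0,1, 0,0,0,-0.005,0,0,1, 0,0,0,-0.005,0,0,1, 0,0,0,-0.005,0,0,1, 0,0,0,-0.005,0,0,1, 0,0,0,-0.005,0,0,1, 0,0,0,-0.005,0,0,1, 0,0,0,-0.005,0,0,1, 0,0,0,-0.005,0,0,1]' >/dev/null; python3 where.py
python3 -m inch '[0,0,0,-0.005,0,0,1, 0,0,0,-0.005,0,0,1, 0,0,0,-0.005,0,0,1, 0,0,0,-0.005,0,0,1, 0,0,0,-0.003,0,0,1, 0,0,0,-0.002,0,0,1]' >/dev/null; python3 where.py
```

```text
t 5.9 chest [-164.4  -85.1   45.2] rpy [ 3.142e+00 -1.000e-03  2.932e+00] F [-1.4  2.6 -0.9] w 0.7
t 6.4 chest [-144.1  -85.2   45.3] rpy [-3.142  0.     2.932] F [-2.3  0.5 -0.6] w 0.6
```

```bash
python3 -m inch '[0,0,0,-0.002,0,0,1, 0,0,0,-0.002,0,0,1, 0,0,0,-0.002,0,0,1, 0,0,0,-0.002,0,0,1, 0,0,0,-0.002,0,0,1, 0,0,0,-0.002,0,0,1]' >/dev/null; python3 where.py
python3 -m inch '[0,0,0,-0.002,0,0,1, 0,0,0,-0.002,0,0,1]' >/dev/null; python3 where.py
python3 -m inch '[0,0,0,-0.002,0,0,1, 0,0,0,-0.002,0,0,1]' >/dev/null; python3 where.py
```

```text
t 6.9 chest [-134.8  -85.2   45.3] rpy [-3.142 -0.     2.932] F [-1.9 -1.1  0.3] w 0.2
t 7.07 chest [-131.6  -85.2   45.3] rpy [ 3.142 -0.     2.932] F [-0.9 -0.4 -0. ] w 0.8
t 7.23 chest [-129.6  -85.2   45.2] rpy [-3.141e+00 -3.000e-03  2.932e+00] F [-9.2  0.7  7.4] w 0.3
```

```bash
python3 -m inch '[0,0,0,-0.002,0,0,1, 0,0,0,-0.001,0,0,1]' >/dev/null; python3 where.py
python3 -m inch '[0,0,0,0.01,0,0,1, 0,0,0,0.03,0,0,1, 0,0,0,0.03,0,0,1, 0,0,0,0.02,0,-0.03,1, 0,0,0,0,0.015,-0.04,1, 0,0,0,0,0.015,-0.04,1, 0,0,0,0,0.015,-0.04,1, 0,0,0,0,0.015,-0.04,1, 0,0,0,0,0.015,-0.04,1, 0,0,0,0,0.015,-0.04,1]' >/dev/null; python3 where.py
```

```text
t 7.4 chest [-129.5  -85.2   45.1] rpy [-3.141 -0.008  2.932] F [-14.3   3.2  11.5] w 0.2
t 8.23 chest [-197.9  -12.4  263.7] rpy [3.140e+00 3.000e-03 2.932e+00] F [ 2.1 -0.4 -0.4] w 0.3
```

Both drawers are against their stops at the predicted position. Next I'll go over and behind the lid.

```bash
python3 -m inch '[0,0,0,-0.02,0.005,-0.025,1, 0,0,0,-0.04,0.005,-0.015,1, 0,0,0,-0.045,0.005,0,1, 0,0,0,-0.045,0,0,1, 0,0,0,-0.045,0,0,1, 0,0,0,-0.045,0,0,1, 0,0,0,-0.045,0,0,1, 0,0,0,-0.035,0,0,1, 0,0,0,0,0,0,1]' >/dev/null; python3 where.py
python3 - <<'E'
from plant import capture
import cv2,numpy as np
a=capture("scene")["image"][130:410,220:560,::-1]; b=capture("top")["image"][150:350,130:450,::-1]
cv2.imwrite("pics/c1.png",np.hstack([cv2.resize(a,(400,330)),cv2.resize(b,(400,330))]))
E
```

```text
t 8.98 chest [ 62.4  -2.2 290.3] rpy [-3.141  0.     2.93 ] F [ 0.7  0.4 -0.2] w 0.8
```

View pics/c1.png

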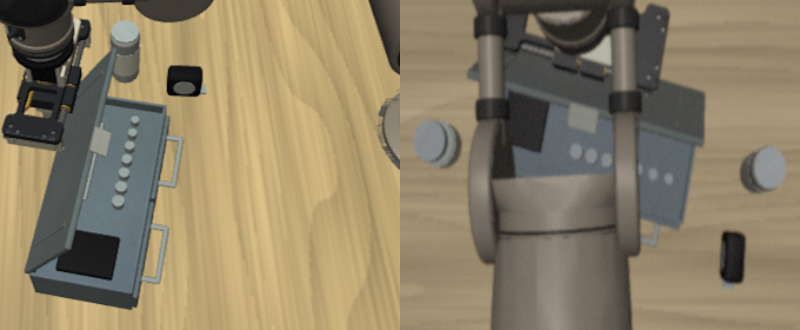

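Both drawers look shut, and the gripper stands behind and above the lid. I'll descend and work out the arc.

```bash
python3 -m inch '[0,0,0,0,0,0.02,1, 0,0,0,0,0,0.02,1, 0,0,0,0.003,0,0.02,1, 0,0,0,0,0,0,1]' >/dev/null; python3 where.py
python3 - <<'E'
import numpy as np
th=np.arange(1.12,-.01,-.08); r=140
x=80-r*np.cos(th)+10*np.sin(th)+9.5; z=88+r*np.sin(th)+10*np.cos(th)+11
print(np.c_[th[:-1],x[:-1],z[:-1],-np.diff(x)/800/2,-np.diff(z)/800/2].round(4))
E
```

```text
t 9.42 chest [ 53.1  -0.9 242.8] rpy [-3.141 -0.005  2.933] F [-1.3  0.3 -0.2] w 0.8
[[ 1.120000e+00  3.750550e+01  2.293709e+02  6.400000e-03  2.900000e-03]
 [ 1.040000e+00  2.725320e+01  2.247988e+02  6.200000e-03  3.400000e-03]
 [ 9.600000e-01  1.739910e+01  2.194220e+02  5.900000e-03  3.800000e-03]
 [ 8.800000e-01  8.006200e+00  2.132750e+02  5.500000e-03  4.300000e-03]
 [ 8.000000e-01 -8.654000e-01  2.063969e+02  5.200000e-03  4.700000e-03]
 [ 7.200000e-01 -9.159000e+00  1.988319e+02  4.800000e-03  5.100000e-03]
 [ 6.400000e-01 -1.682150e+01  1.906283e+02  4.400000e-03  5.500000e-03]
 [ 5.600000e-01 -2.380390e+01  1.818386e+02  3.900000e-03  5.800000e-03]
 [ 4.800000e-01 -3.006150e+01  1.725190e+02  3.400000e-03  6.100000e-03]
 [ 4.000000e-01 -3.555440e+01  1.627292e+02  2.900000e-03  6.400000e-03]
 [ 3.200000e-01 -4.024730e+01  1.525317e+02  2.400000e-03  6.600000e-03]
 [ 2.400000e-01 -4.411030e+01  1.419917e+02  1.900000e-03  6.800000e-03]
 [ 1.600000e-01 -4.711860e+01  1.311768e+02  1.300000e-03  6.900000e-03]
 [ 8.000000e-02 -4.925310e+01  1.201561e+02  8.000000e-04  7.000000e-03]]
```

```bash
python3 -m inch '[0,0,0,0.0065,0,0.0056,1, 0,0,0,0.0065,0,0.0056,1, 0,0,0,0.0065,0,0.0056,1, 0,0,0,0.0064,0,0.0029,1, 0,0,0,0.0064,0,0.0029,1]' >/dev/null; python3 where.py
python3 -m inch '[0,0,0,0.0062,0,0.0034,1, 0,0,0,0.0062,0,0.0034,1, 0,0,0,0.0059,0,0.0038,1, 0,0,0,0.0059,0,0.0038,1]' >/dev/null; python3 where.py
```

```text
t 9.83 chest [ 29.6  -0.7 228.8] rpy [3.141e+00 3.000e-03 2.933e+00] F [ 2.9 -0.1  1.3] w 0.3
t 10.17 chest [ 10.   -1.  216.1] rpy [3.141e+00 1.000e-03 2.932e+00] F [0.9 0.  2.8] w 0.1
```

```bash
python3 -m inch '[0,0,0,0.0055,0,0.0043,1, 0,0,0,0.0055,0,0.0043,1, 0,0,0,0.0052,0,0.0047,1, 0,0,0,0.0052,0,0.0047,1, 0,0,0,0.0048,0,0.0051,1, 0,0,0,0.0048,0,0.0051,1]' >/dev/null; python3 where.py
python3 -m inch '[0,0,0,0.0044,0,0.0055,1, 0,0,0,0.0044,0,0.0055,1, 0,0,0,0.0039,0,0.0058,1, 0,0,0,0.0039,0,0.0058,1, 0,0,0,0.0034,0,0.0061,1, 0,0,0,0.0034,0,0.0061,1]' >/dev/null; python3 where.py
```

```text
t 10.67 chest [-15.1  -1.1 192.6] rpy [-3.142e+00 -1.000e-03  2.932e+00] F [0.7 0.5 2.7] w 0.3
t 11.17 chest [-33.6  -1.2 164.7] rpy [-3.142 -0.     2.932] F [-1.2  0.3  2.4] w 0.7
```

```bash
python3 -m inch '[0,0,0,0.0029,0,0.0064,1, 0,0,0,0.0029,0,0.0064,1, 0,0,0,0.0024,0,0.0066,1, 0,0,0,0.0024,0,0.0066,1, 0,0,0,0.0019,0,0.006,1, 0,0,0,0.0019,0,0.005,1]' >/dev/null; python3 where.py
python3 -m inch '[0,0,0,0.001,0,0.004,1, 0,0,0,0.001,0,0.004,1, 0,0,0,0.0006,0,0.004,1]' >/dev/null; python3 where.py
```

```text
t 11.67 chest [-44.9  -1.1 135. ] rpy [-3.142 -0.     2.932] F [0.6 0.6 1.4] w 0.4
t 11.92 chest [-46.9  -1.1 125.9] rpy [3.142 0.    2.932] F [-1.2 -0.   2.2] w 0.4
```

Final height will be about 109 mm; I'm slowing down for the last stretch.

```bash
python3 -m inch '[0,0,0,0.0004,0,0.003,1, 0,0,0,0.0004,0,0.003,1, 0,0,0,0.0004,0,0.003,1, 0,0,0,0,0,0.002,1]' >/dev/null; python3 where.py
python3 -m inch '[0,0,0,0,0,0.002,1, 0,0,0,0,0,0.002,1, 0,0,0,0,0,0.002,1]' >/dev/null; python3 where.py
python3 -m inch '[0,0,0,0,0,0.0015,1, 0,0,0,0,0,0.0015,1]' >/dev/null; python3 where.py
```

```text
t 12.25 chest [-48.   -1.1 117. ] rpy [-3.142 -0.     2.932] F [-0.9 -0.9  2.2] w 0.2
t 12.5 chest [-47.8  -1.1 112.4] rpy [3.142 0.    2.932] F [-1.3  0.3  1.7] w 0.3
t 12.67 chest [-47.8  -1.1 110. ] rpy [3.142 0.    2.932] F [-0.6 -0.1  2.3] w 0.7
```

```bash
python3 -m inch '[0,0,0,0,0,0.0015,1, 0,0,0,0,0,0.0015,1]' >/dev/null; python3 where.py
python3 -m inch '[0,0,0,0,0,0.0015,1, 0,0,0,0,0,0.0015,1]' >/dev/null; python3 where.py
```

```text
t 12.83 chest [-47.7  -1.1 109.1] rpy [3.141e+00 1.000e-03 2.932e+00] F [-7.3 -0.9 20.5] w 0.3
t 13.0 chest [-47.7  -1.1 109. ] rpy [3.141e+00 2.000e-03 2.933e+00] F [-13.4  -1.7  35.3] w 0.5
```

The lid reached its stop at exactly the expected height. I'll retreat and check from the cameras.

```bash
python3 -m inch '[0,0,0,0,0,-0.005,1, 0,0,0,0,0,-0.01,1, 0,0,0,0,0,-0.03,1, 0,0,0,0,0,-0.04,1, 0,0,0,0.02,0,-0.04,1, 0,0,0,0.045,0,0,1, 0,0,0,0.045,0,0,1, 0,0,0,0.045,0,0,1, 0,0,0,0.045,0,0,1, 0,0,0,0.045,0,0,1]' >/dev/null; python3 where.py
python3 - <<'E'
from plant import capture
import cv2,numpy as np
a=capture("scene")["image"][130:460,220:560,::-1]; b=capture("top")["image"][150:350,130:450,::-1]
cv2.imwrite("pics/c2.png",np.hstack([cv2.resize(a,None,fx=1.1,fy=1.1),cv2.resize(b,(426,363))]))
E
```

```text
t 13.83 chest [-245.3   -1.4  205.4] rpy [3.141e+00 1.000e-03 2.932e+00] F [0.1 1.5 1.3] w 0.3
```

View pics/c2.png

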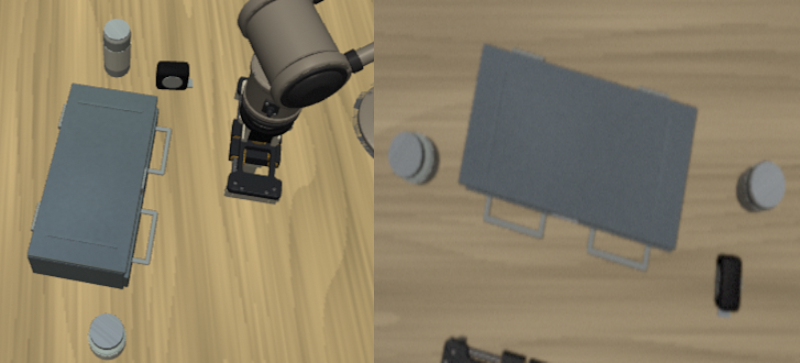

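The lid lies flat, both drawers are home with the handles in line, and the jar, can and tape stand where they were. The robot is clear of everything.

```bash
python3 -m inch '[0,0,0,0,0,0,1, 0,0,0,0,0,0,1, 0,0,0,0,0,0,1]' >/dev/null; python3 where.py; python3 -c "
from plant import close_job; print(close_job())"
```

```text
t 14.18 chest [-242.4   -1.   205.5] rpy [3.141e+00 1.000e-03 2.932e+00] F [-0.2 -0.3 -0.1] w 0.3
the job is handed in; nothing more can be done
None
```

I pushed both drawers home and then the lid flat shut, all against their stops, with the jar, can and tape measure left untouched; the job was handed in at about 14 s of the 54 s limit, and no verdict came back.

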